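# Stand the brush in the instrument tray and release the locked slide to close it

### The arm

A 6-joint arm with a two-finger parallel gripper is mounted at the origin on a cart in front of the work surface, level with it; the furniture and walls round the work are solid. World frame = base frame: x ahead of the robot, y to its left, z up, the work surface at z = 0. Lengths are in m, angles in rad, forces in N, time in s.
With the tool pointing down it reaches from about 0.375 to 0.975 m from the base axis. Payload 3.8 kg.
Tool frame: the origin (TCP) lies at the very end of the fingers, on their centre line; the grasp point (between the pads) lies bot.hold_point_z behind it (bot.hold_point_z is the distance from the TCP to the grasp point, in m); z points along the fingers, y is the line along which they close (so a half turn about z gives the same grasp; the last joint's range is limited). The gripper opens to 85 mm and grips with 20 to 120 N. Pads are 22 mm wide; open, the fingers measure 114 mm over their backs; the gripper's body (76 mm by 85 mm) begins 54 mm behind the grasp point. The pads swing forward as they close: fully open they stand 13 mm farther back than shut.
Start: joints at [1.288, 0.264, 1.604, -0, 1.274, -0.037], TCP at [0.164, 0.655, 0.231] pointing down, gripper open.
Joint ranges: [-2.63, 2.63], [-0.94, 2.18], [0.31, 2.57], [-1.31, 4.45], [0, 2.66], [-2.55, 2.55]. Speed limits (rad/s): [2.57, 2.57, 3.14, 3.14, 3.14, 3.14].

### API

Orientations are given as a rotation vector (axis times angle).
In Python, from workcell import bot gives the robot as it stands.
- The arm moves only by the tool jog_arm, called after "Call:" in YAML: its name, and indented under it one key for each argument. Schema: {"type":"object","properties":{"offsets":{"type":"object","properties":{"sx":{"type":"array","items":{"type":"number"},"minItems":1,"maxItems":5},"sy":{"type":"array","items":{"type":"number"},"minItems":1,"maxItems":5},"sz":{"type":"array","items":{"type":"number"},"minItems":1,"maxItems":5},"yaw":{"type":"array","items":{"type":"number"},"minItems":1,"maxItems":5}},"additionalProperties":false,"required":["sx","sy","sz","yaw"]},"jaw":{"type":"number"},"squeeze":{"type":"number"},"only":{"type":"string"},"quiet":{"type":"boolean"},"lines":{"type":"string"}},"required":["offsets"],"additionalProperties":false}. offsets is an object with one list for each field, all of the same length, 1 to 5, a row being the entries at one place: sx, sy, sz (the shift in m), yaw (a turn about the tool's z in rad); each row shifts and turns the commanded pose from where the row before left it, along the tool's axes as they then stand; what a row does not reach is not made up. A row lasts 1/8 s, in which the tool goes at most 0.0625 m and 0.188 rad, less where a joint would pass 70% of its speed; a pose out of reach is approached as far as the arm can. jaw is the opening from 0.0 (shut) to 1.0 (fully open), set as the call begins (left out keeps the last). The fingers move at their own pace and stop on an object; squeeze is the grip in N (left out, the last holds). Time passes only in rows, so rows that do not move let the fingers close. The tool returns the time, the measured TCP pose, the force, the opening and the grip force at its end. only (a regular expression) keeps the lines of the reply that match it, lines (a string "A,B") keeps lines A to B, and quiet returns only ok. Input that does not fit is refused with a message, and nothing moves.
- bot.read_state(): the state, without advancing time (a new reading comes with each control period).
- bot.read_camera(name): name is "side" or "top"; returns the picture (384x512x3 uint8, red, green, blue); there is no depth.
- bot.camera_info(name): a dict with "intrinsics" (3x3 intrinsics, pixels), "extrinsics" (4x4, takes a point from camera to world coordinates). Camera axes: x right, y down, z forward; pixel columns grow to the right and rows downward; lengths in m; the calibration is good to about 2 mm. A picture is of the moment at which its call begins. camera_info takes no time and is no camera call.
- bot.finish_job(): hands the job in; it is judged then, once.
The state is a dict: "time": time; "q": joint angles; "joint_vel": joint speeds; "joint_torque": joint torques, N m; "tool_pos": TCP position; "tcp_rot": TCP orientation; "wrist_force": force on the tool from outside, world axes, zero at the start; "torque": the same for the moment, N m; "width": opening from 0.0 (shut) to 1.0 (fully open); "grip_force": force on a finger pad.
Only numpy, scipy, OpenCV 4.12 (cv2) and the standard library are available. Lean on these libraries where they do the work, as an engineer would, in place of code of your own. Each camera call takes 0.05 s, during which the arm holds its last target. There are 200 camera calls.

### The job

Take the brush from its sloping rest and stand it, handle down, in the cup of the pulled-out instrument tray. Then slide the tray fully home with the brush still standing in its cup: one of the tray's two slides has locked and nothing shows which, so find by feel which of the two release levers at the front frees it, and hold that one down as you push, without forcing the tray. Leave the things standing around where they are.

Things in the scene. Friction and masses are not known exactly. Their poses are not given: they have to be found in the camera images.
- tray_base: Fixed base of the grey pull-out instrument tray, 160 (x) x 126 (y) x 40 mm high; origin at the centre of its underside, on the worktop. The tray comes out along its -x (towards the robot); +x is into the base, +y left, z up. Rail boxes 15 mm wide, 40 mm high run along both sides; between them slides the tray, an aluminium pan with walls 38 mm above the worktop.
- tray (a joint): Tray position in m: 0 fully home, 0.090 fully out (along -x of tray_base). Starts almost fully out. While locked it has a few mm of play and stops dead at about 0.082. Freed, it slides with about 2 N of friction; once further in than 0.065 the lever may be let go, and the lock no longer catches.
- panel_top (a point): Middle of the upper edge of the outer face of the tray's front panel (130 mm wide along y, 10 mm thick, 12 to 60 mm above the worktop, upright, facing -x of tray_base). Moves with the tray. The panel may be pushed, also just above a lever.
- tab_left (a point): Middle of the top of the left (+y) release lever's tab: dark steel, 26 mm wide, 5 mm thick, sticking out level 34 mm from the front panel towards -x, 47 mm left of the tray's middle, 34.5 mm above the worktop. This point is 20 mm in front of the panel's face and moves with tray and lever. Closed fingertips fit on the tab in front of the panel.
- tab_right (a point): The same for the right (-y) release lever, 47 mm right of the tray's middle. Only one of the two slides (left or right, different each time, not visible) is locked: the other lever moves just the same but frees nothing.
- lever_left (a joint): Angle of the left lever in rad: 0 up, 0.30 tipped down to its stop, about a hinge in the panel 26 mm behind point tab_left; it springs back. Pressed at that point it takes 2 N at first, 5 N at the stop, 8 mm down; it frees its slide from about 0.15 rad (4 mm). It is stiffer while the tray is pushed against the lock.
- lever_right (a joint): The same for the right lever.
- cup_floor (a point): Centre of the inner floor of the round aluminium cup fixed in the tray, 16 mm above the worktop; moves with the tray. The cup is 39 mm across outside, 32 mm inside, and its rim is 71 mm above the worktop. Behind it (+x) in the tray stands a loose white block with burs, up to 66 mm above the worktop, that rides along.
- cup_mouth (a point): Centre of the cup's mouth at the rim, 55 mm above the inner floor; moves with the tray.
- brush: Wooden brush, 161 mm long, 13 mm thick, about 20 g. Its y axis runs along it from the bristles (-y) to the handle's end (+y); the origin lies under the middle of the length, on its lower side; z axis across, upward as it lies. At the start it lies in its rest at a slope of 38 degrees, handle end low and nearer the robot, bristles high and further away.
- brush_end (a point): Middle of the handle's end face, the end that goes down into the cup.
- brush_grip (a point): Point on the brush's centre line 98 mm from the handle's end, above the upper support of the rest: nothing stands beside it or within about 45 mm below it. The brush is 12 mm wide across (its own x) and 13 mm thick there, and solid from 20 mm further up to the handle's end.
- brush_rest: Fixed dark steel foot 100 (x) x 50 (y) x 8 mm with two aluminium forks in which the brush lies; origin on the worktop under it; its +x is the direction in which the brush rises. The forks hold the brush sideways by 3 mm wide cheeks that stand no higher than the brush.
- model_lower: Bystander: yellowish plaster dental model, 61 x 72 x 31 mm; origin at the middle of its underside.
- dappen_dish: Bystander: small white faceted glass dish, 42 mm across, 26 mm high; origin at the middle of its underside.
- monomer_bottle: Bystander: brown bottle with a black cap, 40 mm across, 79 mm high; origin at the middle of its underside.
- wheel_box: Bystander: blue cardboard box with a white label, 51 x 90 x 38 mm; origin at the middle of its underside.
- pumice_jar: Bystander: white jar with a blue lid, 67 mm across, 70 mm high; origin at the middle of its underside.

How it is judged:
By the outcome, as a careful person would: the job done as asked, in the order asked, and still so for the second after the job is handed in, with the robot touching nothing.
It also fails if it takes over 64 s, if anything falls off the work surface, if the arm or the gripper's body presses on something with over 40 N, if the wrist force passes 120 N, or if a joint passes its speed limit or range.

## Working session

There is one attempt and no reset: what is moved stays moved. The work goes in short steps, Python scripts to look and compute and a tool call to move; the robot and the scene stay as the last step left them, time stands still between calls to the robot, and variables do not carry over. Pictures are saved under pics/ and viewed, at most 10 in all, crops included, and the job is handed in when it is done.

```bash
ls; mkdir -p pics; python3 - <<'E'
from workcell import bot
import cv2
for n in("side","top"):
    cv2.imwrite(f"pics/{n}0.png",cv2.resize(bot.read_camera(n)[:,:,::-1],(800,600),interpolation=cv2.INTER_CUBIC))
    c=bot.camera_info(n);print(n,c["intrinsics"],c["extrinsics"])
s=bot.read_state();print(s,bot.hold_point_z)
E
```

```text
pics
workcell.py
side [[421.80675872   0.         252.87440401]
 [  0.         421.80675872 188.07733418]
 [  0.           0.           1.        ]] [[ 0.86589135 -0.39526534  0.30659009  0.09635431]
 [-0.50021854 -0.67966095  0.53650947 -0.80812238]
 [-0.00368628 -0.61792095 -0.78623159  1.20724405]
 [ 0.          0.          0.          1.        ]]
top [[349.33390355   0.         246.99993753]
 [  0.         349.33390355 184.0919832 ]
 [  0.           0.           1.        ]] [[-0.01826887 -0.98344527  0.18028212  0.32536009]
 [-0.99941056  0.02320348  0.02530065 -0.03040815]
 [-0.02906498 -0.17971364 -0.9832895   1.16364292]
 [ 0.          0.          0.          1.        ]]
{'time': 0.1, 'q': array([ 1.28809808e+00,  2.64672704e-01,  1.60527197e+00,  1.12369797e-05,
        1.27372208e+00, -3.69192729e-02]), 'joint_vel': array([-1.99950518e-03, -1.29190127e-03, -3.67236726e-03,  4.10248519e-05,
       -1.45779831e-03, -1.97540178e-03]), 'joint_torque': array([ 2.36224651e-04, -5.16699743e+01, -3.68595994e+01, -1.11350876e-04,
        6.11700467e-03,  1.84974186e-05]), 'tool_pos': array([0.16405541, 0.65405487, 0.23007134]), 'tcp_rot': array([-0.38506091, -3.11756025,  0.00321344]), 'wrist_force': array([ 0.51825874,  0.1933084 , -0.60162768]), 'torque': array([-0.05619033,  0.00664782,  0.02241911]), 'grip_force': 0.0, 'width': 1.0042244236730453} 0.0187
```

View pics/side0.png

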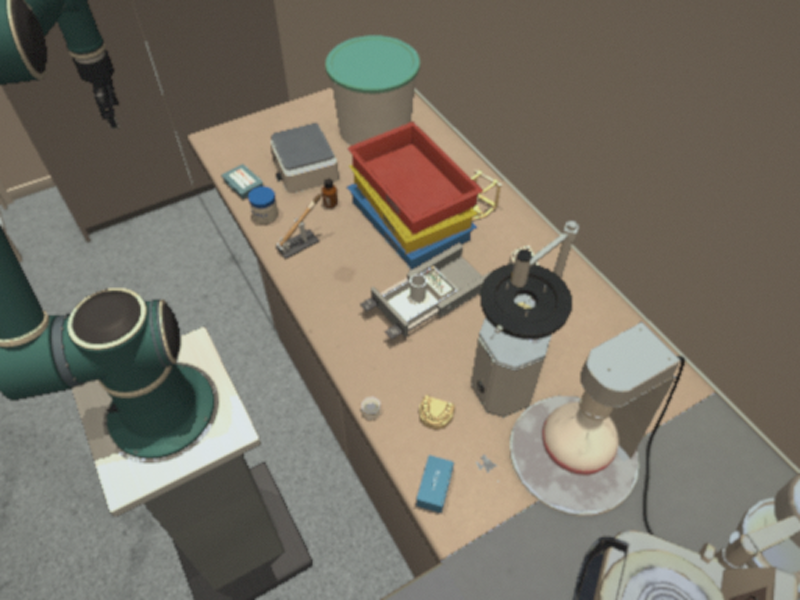

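View pics/top0.png

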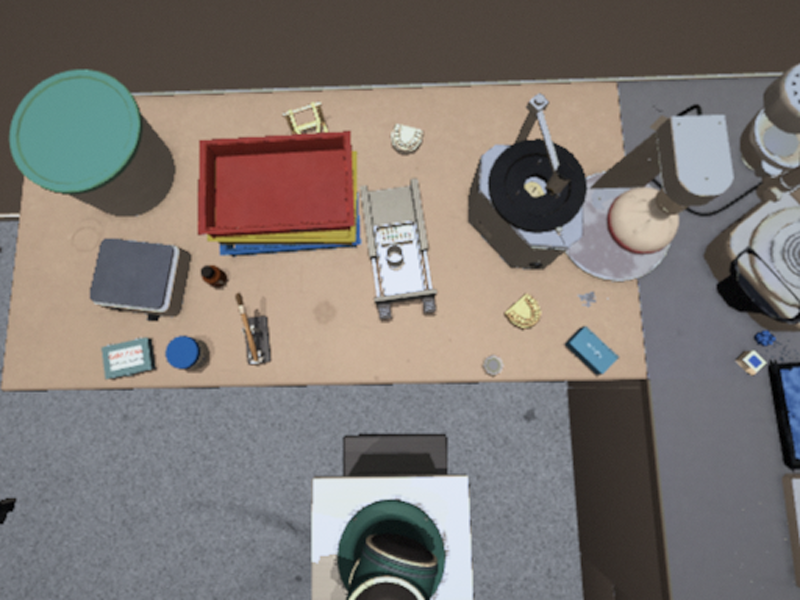

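The side view shows the brush at about (300,222) and the tray with its cup at (418,287). In the top view the brush runs (240,295)–(255,360), the cup is at (395,255), and the tabs are at (385,312) and (429,307). Next I'll enlarge these areas.

```bash
cat > h.py <<'E'
import numpy as np, cv2
from workcell import bot
def crop(im,x,y,w,h,k):
    o=cv2.resize(im[y:y+h,x:x+w],None,fx=k,fy=k,interpolation=cv2.INTER_CUBIC)
    for i in range(0,w,10):
        cv2.line(o,(i*k,0),(i*k,6),(0,0,255),1); cv2.putText(o,str(x+i),(i*k+1,16),0,.35,(255,0,255),1)
    for j in range(0,h,10):
        cv2.line(o,(0,j*k),(6,j*k),(0,0,255),1); cv2.putText(o,str(y+j),(7,j*k+4),0,.35,(255,0,255),1)
    return o
def mosaic(f,name,*cs):
    im=bot.read_camera(name)[:,:,::-1]
    os=[crop(im,*c) for c in cs]; H=max(o.shape[0] for o in os)
    cv2.imwrite(f,np.hstack([cv2.copyMakeBorder(o,0,H-o.shape[0],0,0,0) for o in os]))
def ray(name,u,v):
    c=bot.camera_info(name);E=c["extrinsics"]
    d=E[:3,:3]@np.linalg.solve(c["intrinsics"],[u,v,1.]);return E[:3,3],d/np.linalg.norm(d)
def atz(name,uv,z):
    o,d=ray(name,*uv);return o+d*(z-o[2])/d[2]
def tri(a,b):
    A=np.zeros((3,3));r=np.zeros(3)
    rs=[ray("top",*a),ray("side",*b)]
    for o,d in rs:
        P=np.eye(3)-np.outer(d,d);A+=P;r+=P@o
    p=np.linalg.solve(A,r);return p,[np.linalg.norm(np.cross(p-o,d)) for o,d in rs]
def proj(name,p):
    c=bot.camera_info(name);q=np.linalg.inv(c["extrinsics"])@np.r_[p,1];q=c["intrinsics"]@q[:3];return q[:2]/q[2]
E
python3 - <<'E'
from h import *
mosaic("pics/t1.png","top",(146,180,33,60,10),(230,110,50,95,6)) 
mosaic("pics/s1.png","side",(172,118,38,50,10),(226,155,82,64,5))
E
```

```text
(no output)
```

View pics/t1.png

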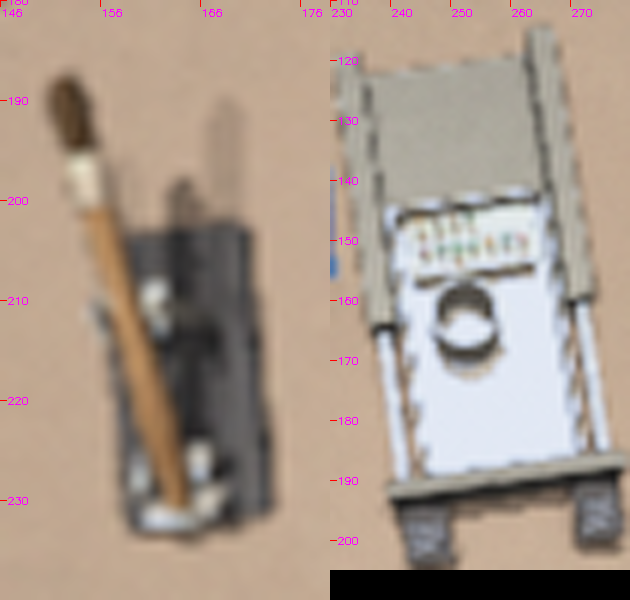

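View pics/s1.png

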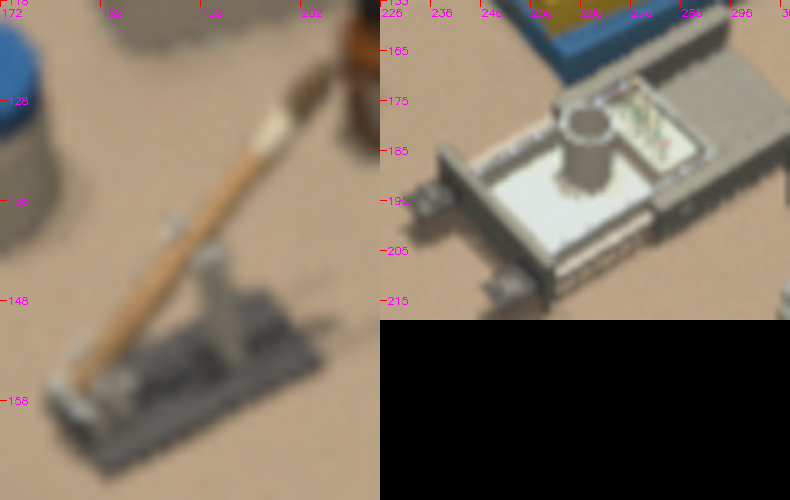

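Readings so far, in native pixels:

| Point | Top | Side |
|---|---|---|
| Brush handle end | (163.7,230) | (179.5,156.5) |
| Bristle tip | (151.8,187) | (204.5,124) |
| Cup rim centre | about (252.2,161.7) | (266.7,179.1) |
| Left tab | about (245.5,198) | not read |
| Right tab | about (274,195) | not read |

```bash
python3 - <<'E'
from h import *
np.set_printoptions(precision=4,suppress=True)
e,r=tri((163.4,229.8),(179.2,156.3));t,r2=tri((151.8,187.2),(204.3,124));print(e,r,t,r2,np.linalg.norm(t-e))
d=(t-e)/np.linalg.norm(t-e);print("slope",np.degrees(np.arcsin(d[2])),"az",np.degrees(np.arctan2(d[1],d[0])),"grip",e+.098*d)
print("cup side",atz("side",(266.7,179.1),.071))
cs=atz("side",(266.7,179.1),.071);print("cup->top px",proj("top",cs))
ct=atz("top",(252.2,161.7),.071);print(ct)
L=atz("top",(240.0,193),.06);R=atz("top",(278.3,187.5),.06);print("panel",L,R,np.linalg.norm(L-R))
a=R-L;print("tray yaw",np.degrees(np.arctan2(a[0],-a[1])))
# side panel top: left end, right end
Ls=atz("side",(237.5,184),.06);Rs=atz("side",(258.8,207.5),.06);print("side panel",Ls,Rs,np.linalg.norm(Ls-Rs))
for n,uv in(("tl",(246,198)),("tr",(274,195.))):print(n,atz("top",uv,.0345))
for n,uv in(("tl",(236,195.5)),("tr",(252,212.))):print(n,atz("side",uv,.0345))
# rail box near-end and far-end, z=.04
E
```

```text
[0.3911 0.2742 0.0231] [np.float64(0.0019751835104588823), np.float64(0.001975183510458851)] [0.5147 0.2874 0.1204] [np.float64(0.0009046096249382557), np.float64(0.0009046096249382504)] 0.15786508533489868
slope 38.03504776125083 az 6.1330326519727985 grip [0.4678 0.2824 0.0835]
cup side [ 0.601  -0.0225  0.071 ]
cup->top px [252.8602 160.9433]
[ 0.5985 -0.0204  0.071 ]
panel [0.4993 0.0209 0.06  ] [ 0.5143 -0.1019  0.06  ] 0.12378069531522433
tray yaw 6.960809496963808
side panel [0.5064 0.0173 0.06  ] [ 0.5196 -0.1066  0.06  ] 0.12465014755183054
tl [0.4863 0.0028 0.0345]
tr [ 0.4942 -0.0888  0.0345]
tl [ 0.4863 -0.0068  0.0345]
tr [ 0.4996 -0.0956  0.0345]
```

Triangulation checks out. The brush slope is 38.0° and its length 158 mm, the brush grip is at (0.468, 0.282, 0.084), the cup mouth at (0.600, -0.021), and the tray yaw is about 7°. I'll move above the brush now.

```bash
cat >> h.py <<'E'
from scipy.spatial.transform import Rotation as Ro
def go(p,az=None):
    "displacement in tool axes to world TCP p; az: wanted azimuth (deg) of tool y"
    s=bot.read_state();R=Ro.from_rotvec(s["tcp_rot"]).as_matrix()
    print("t",round(s["time"],2),"tcp",s["tool_pos"].round(4),"need",(R.T@(np.array(p)-s["tool_pos"])).round(4))
    a=np.degrees(np.arctan2(R[1,1],R[0,1]));print("y az",a.round(2), "" if az is None else "turn %.4f"%-np.radians((az-a+90)%180-90))
E
```

Call:
jog_arm:
  offsets: {"sx":[-0.0385, -0.0385, -0.0385, -0.0385, -0.0385], "sy":[-0.0287, -0.0287, -0.0287, -0.0287, -0.0287], "sz":[0, 0, 0, 0, 0], "yaw":[0, 0, 0, 0, 0]}
  jaw: 1.0
  squeeze: 20

```text
time: 0.82
tool_pos: [0.3168, 0.4673, 0.2311]
tcp_rot: [0.385, 3.118, -0.0]
wrist_force: [1.2, 0.6, -0.1]
width: 0.998
grip_force: 0.0
```

Call:
jog_arm:
  offsets: {"sx":[-0.0385, -0.0385, -0.0385, -0.0385, -0.0385], "sy":[-0.0287, -0.0287, -0.0287, -0.0287, -0.0287], "sz":[0, 0, 0, 0, 0], "yaw":[0, 0, 0, 0, 0]}

```text
time: 1.45
tool_pos: [0.4686, 0.2813, 0.2312]
tcp_rot: [0.385, 3.118, 0.0]
wrist_force: [0.6, 0.4, -0.6]
width: 1.004
grip_force: 0.0
```

Call:
jog_arm:
  offsets: {"sx":[0, 0, 0], "sy":[0, 0, 0], "sz":[0, 0, 0], "yaw":[-0.176, -0.176, 0]}

```text
time: 1.82
tool_pos: [0.4679, 0.2823, 0.2311]
tcp_rot: [0.163, -3.137, 0.0]
wrist_force: [0.6, 1.0, 0.2]
width: 1.001
grip_force: 0.0
```

```bash
python3 -c "
from h import *
go([.4678,.2824,.065],96.1)"
```

```text
t 1.82 tcp [0.4679 0.2823 0.2311] need [0.000e+00 1.000e-04 1.661e-01]
y az 95.95 turn -0.0027
```

Call:
jog_arm:
  offsets: {"sx":[0, 0, 0, 0, 0], "sy":[0, 0, 0, 0, 0], "sz":[0.05, 0.05, 0.04, 0.026, 0], "yaw":[0, 0, 0, 0, 0]}

```text
time: 2.45
tool_pos: [0.4654, 0.2816, 0.0626]
tcp_rot: [0.163, -3.132, 0.004]
wrist_force: [0.8, -0.4, -0.7]
width: 1.0
grip_force: 0.0
```

Call:
jog_arm:
  offsets: {"sx":[0, 0, 0, 0, 0], "sy":[0, 0, 0, 0, 0], "sz":[0, 0, 0, 0, 0], "yaw":[0, 0, 0, 0, 0]}
  jaw: 0
  squeeze: 20

```text
time: 3.08
tool_pos: [0.4683, 0.2829, 0.0661]
tcp_rot: [-0.166, 3.136, 0.001]
wrist_force: [-0.2, 0.3, 4.4]
width: 0.146
grip_force: 25.2
```

Call:
jog_arm:
  offsets: {"sx":[0, 0, 0], "sy":[0, 0, 0], "sz":[0, 0, 0], "yaw":[0, 0, 0]}

```text
time: 3.45
tool_pos: [0.4683, 0.283, 0.0661]
tcp_rot: [-0.166, 3.136, 0.001]
wrist_force: [-1.1, 0.3, 6.4]
width: 0.144
grip_force: 25.5
```

```bash
python3 - <<'E'
from h import *
go([.4678,.2824,.065],96.1)
mosaic("pics/s2.png","side",(160,90,60,80,7))
E
```

```text
t 3.45 tcp [0.4683 0.283  0.0661] need [ 0.0006 -0.0005  0.0011]
y az 96.08 turn -0.0004
```

View pics/s2.png

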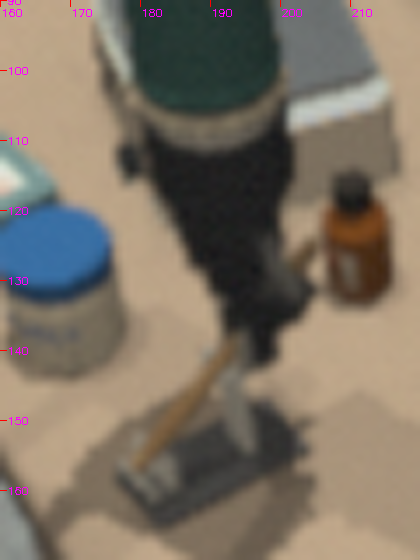

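The brush is held (12 mm opening), with its handle end still in the lower fork. I can only turn the tool about its own axis, so I'll swing the grip on an arc about the handle end and let the brush pivot between the pads.

Call:
jog_arm:
  offsets: {"sx":[0.0058, 0.0058, 0.0068, 0.0069, 0], "sy":[0, 0, 0, 0, 0], "sz":[-0.0063, -0.0062, -0.0052, -0.0051, 0], "yaw":[0, 0, 0, 0, 0]}

```text
time: 4.12
tool_pos: [0.4418, 0.2798, 0.0882]
tcp_rot: [0.167, -3.137, 0.0]
wrist_force: [-0.4, 0.3, -1.9]
width: 0.149
grip_force: 24.7
```

Call:
jog_arm:
  offsets: {"sx":[0.0076, 0.0076, 0], "sy":[0, 0, 0], "sz":[-0.0039, -0.0039, 0], "yaw":[0, 0, 0]}

```text
time: 4.5
tool_pos: [0.4271, 0.2784, 0.0962]
tcp_rot: [-0.167, 3.137, 0.0]
wrist_force: [-1.2, 1.2, 0.5]
width: 0.147
grip_force: 24.7
```

```bash
python3 - <<'E'
from h import *
mosaic("pics/s3.png","side",(155,80,60,85,7))
E
```

```text
(no output)
```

View pics/s3.png

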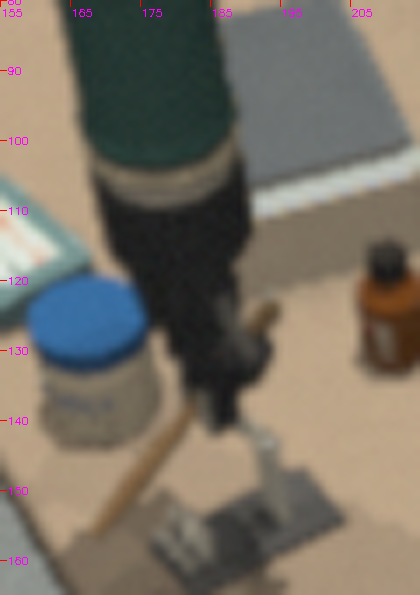

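The brush came out of the fork still at about 38°, because the lower fork has no end stop. The handle end is near pixel (168,155). I'll check where that is, then pivot the brush against the inside of the tray's front panel.

```bash
python3 - <<'E'
from h import *
s=bot.read_state();g=s["tool_pos"]+[0,0,bot.hold_point_z]
for th in(34,38,42):
  for az in (6.1,):
    c=np.radians;e=g-.098*np.array([np.cos(c(th))*np.cos(c(az)),np.cos(c(th))*np.sin(c(az)),np.sin(c(th))]);print(th,e,proj("side",e),proj("side",e+[0,0,-.006]))
print(s["wrist_force"],s["torque"])
E
```

```text
34 [0.34662867 0.26978578 0.05998918] [166.65991982 154.85827941] [166.92630862 155.95996029]
38 [0.35062654 0.27021303 0.05445526] [167.86232442 155.3997328 ] [168.12410811 156.49570392]
42 [0.3549985  0.27068026 0.04921528] [169.13219405 155.83931728] [169.38921986 156.92999203]
[-0.38833977  0.30849095 -0.60656224] [ 0.02999657 -0.03431044 -0.04211508]
```

Call:
jog_arm:
  offsets: {"sx":[0, 0, 0, 0], "sy":[0, 0, 0, 0], "sz":[-0.04, -0.04, 0, 0], "yaw":[0, 0, -0.016, 0]}

```text
time: 5.05
tool_pos: [0.4273, 0.2781, 0.1754]
tcp_rot: [0.192, -3.135, 0.0]
wrist_force: [-0.0, -0.5, -0.0]
width: 0.144
grip_force: 24.7
```

```bash
python3 -c "
from h import *
go([.5425+.0769,-.0606+.0082,.16],97)"
```

```text
t 5.05 tcp [0.4273 0.2781 0.1754] need [-0.1503 -0.3515  0.0154]
y az 97.0 turn -0.0000
```

Call:
jog_arm:
  offsets: {"sx":[0, 0, 0, 0, 0], "sy":[-0.05, -0.05, -0.05, -0.05, -0.05], "sz":[0, 0, 0, 0, 0], "yaw":[0, 0, 0, 0, 0]}

```text
time: 5.68
tool_pos: [0.4567, 0.0286, 0.1738]
tcp_rot: [0.192, -3.132, -0.0]
wrist_force: [0.9, 0.3, -1.2]
width: 0.143
grip_force: 24.7
```

Call:
jog_arm:
  offsets: {"sx":[0, 0, -0.05, -0.05, -0.05], "sy":[-0.05, -0.0515, 0, 0, 0], "sz":[0, 0, 0, 0, 0], "yaw":[0, 0, 0, 0, 0]}

```text
time: 6.3
tool_pos: [0.6193, -0.0526, 0.1733]
tcp_rot: [0.19, -3.132, -0.001]
wrist_force: [0.6, -0.7, -0.2]
width: 0.149
grip_force: 24.7
```

Call:
jog_arm:
  offsets: {"sx":[0, 0], "sy":[0, 0], "sz":[0, 0], "yaw":[0, 0]}

```text
time: 6.55
tool_pos: [0.6175, -0.0521, 0.1735]
tcp_rot: [0.192, -3.131, -0.001]
wrist_force: [0.2, 0.8, -0.2]
width: 0.147
grip_force: 24.7
```

```bash
python3 - <<'E'
from h import *
go([.5425+.0769,-.0606+.0082,.0866],97)
im=bot.read_camera("side")[:,:,::-1];im2=bot.read_camera("top")[:,:,::-1]
cv2.imwrite("pics/m4.png",np.hstack([crop(im,222,150,90,75,5),crop(im2,225,130,65,75,5)]))
E
```

```text
t 6.55 tcp [ 0.6175 -0.0521  0.1735] need [-0.0023 -0.0006  0.0869]
y az 97.01 turn 0.0002
```

View pics/m4.png

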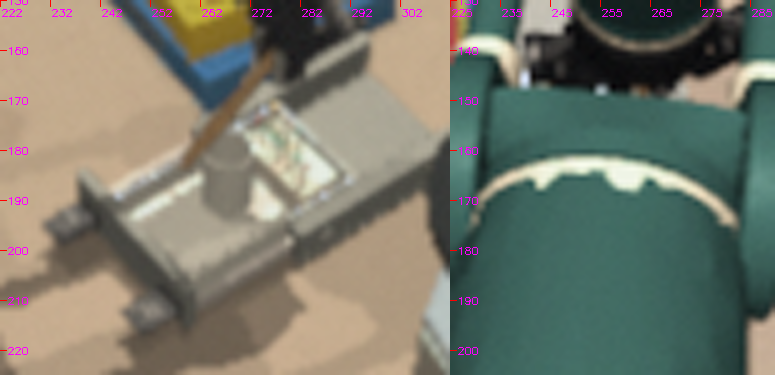

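The side view shows the brush end hanging over the pan at (259,182), with the panel's top edge running (238,185)–(259,212). I'll lower it into the pan behind the panel and to the right of the cup, then pull back gently until it touches.

Call:
jog_arm:
  offsets: {"sx":[0, 0, 0, 0], "sy":[-0.005, 0, 0, 0], "sz":[0.03, 0.03, 0.025, 0], "yaw":[0, 0, 0, 0]}

```text
time: 7.15
tool_pos: [0.6165, -0.057, 0.0887]
tcp_rot: [0.191, -3.13, -0.002]
wrist_force: [0.4, 0.1, -0.2]
width: 0.145
grip_force: 24.7
```

Call:
jog_arm:
  offsets: {"sx":[0.006, 0.006, 0], "sy":[0, 0, 0], "sz":[0, 0, 0], "yaw":[0, 0, 0]}

```text
time: 7.52
tool_pos: [0.608, -0.0588, 0.0922]
tcp_rot: [-0.191, 3.134, -0.001]
wrist_force: [0.4, -0.2, 0.5]
width: 0.146
grip_force: 24.7
```

Call:
jog_arm:
  offsets: {"sx":[0.006, 0.006, 0], "sy":[0, 0, 0], "sz":[0, 0, 0], "yaw":[0, 0, 0]}

```text
time: 7.9
tool_pos: [0.6024, -0.0601, 0.0951]
tcp_rot: [-0.19, 3.121, -0.002]
wrist_force: [8.5, 1.9, 3.8]
width: 0.145
grip_force: 25.3
```

```bash
python3 - <<'E'
from h import *
go([.6,-.0215,.1])
mosaic("pics/s5.png","side",(222,145,85,75,7))
E
```

```text
t 7.9 tcp [ 0.6024 -0.0601  0.0951] need [-0.0024  0.0386 -0.0049]
y az 96.96
```

View pics/s5.png

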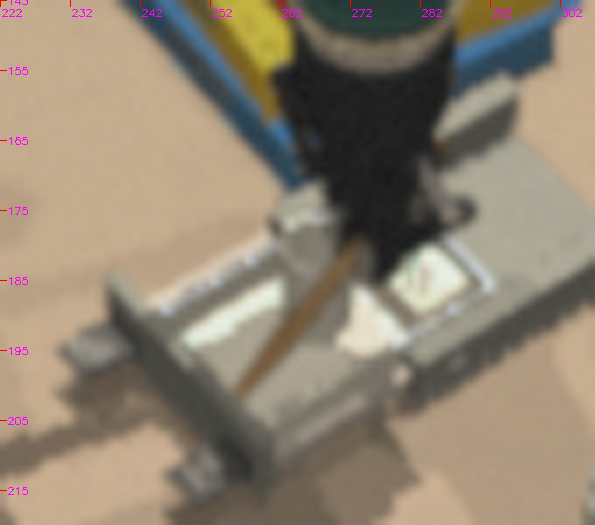

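The end is now against the panel's inner face at (256,201), with 8 N along +x. I'll swing the grip back and up on the arc.

Call:
jog_arm:
  offsets: {"sx":[0.0058, 0.0058, 0.0068, 0.0069, 0], "sy":[0, 0, 0, 0, 0], "sz":[-0.0063, -0.0062, -0.0052, -0.0051, 0], "yaw":[0, 0, 0, 0, 0]}

```text
time: 8.57
tool_pos: [0.5738, -0.0634, 0.1161]
tcp_rot: [-0.191, 3.129, -0.002]
wrist_force: [4.9, 1.3, 2.0]
width: 0.144
grip_force: 25.4
```

Call:
jog_arm:
  offsets: {"sx":[0.0076, 0.0076, 0], "sy":[0, 0, 0], "sz":[-0.0039, -0.0039, 0], "yaw":[0, 0, 0]}

```text
time: 8.95
tool_pos: [0.5555, -0.0652, 0.1217]
tcp_rot: [0.192, -3.136, 0.0]
wrist_force: [2.5, 0.3, 2.0]
width: 0.145
grip_force: 25.6
```

```bash
python3 - <<'E'
from h import *
mosaic("pics/s6.png","side",(222,125,75,85,7))
E
```

```text
(no output)
```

View pics/s6.png

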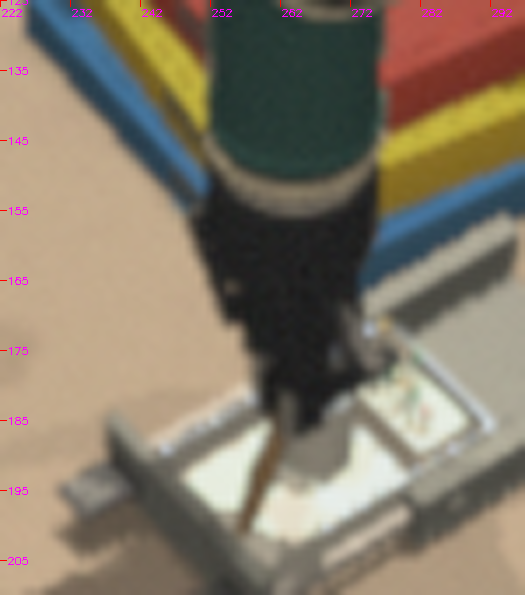

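```bash
cat >> h.py <<'E'
def endfind(u,v,r=.098):
    s=bot.read_state();g=s["tool_pos"]+[0,0,bot.hold_point_z];o,d=ray("side",u,v)
    b=d@(o-g);D=b*b-((o-g)@(o-g)-r*r)
    for sg in(-1,1):
        e=o+d*(-b+sg*np.sqrt(max(D,0)));w=g-e;print("end",e.round(4),"D",D,"elev",np.degrees(np.arcsin(w[2]/r)).round(1),"off",w.round(4))
E
python3 -c "
from h import *
endfind(255.8,200);endfind(256.4,200.7)"
```

```text
end [ 0.4904 -0.1365  0.1567] D 0.004845079443400069 elev -9.8 off [ 0.0651  0.0714 -0.0166]
end [ 0.5323 -0.065   0.0448] D 0.004845079443400069 elev 76.3 off [ 0.0231 -0.0001  0.0952]
end [ 0.4916 -0.1381  0.1541] D 0.004614084266330254 elev -8.2 off [ 0.0639  0.073  -0.014 ]
end [ 0.5326 -0.0686  0.0448] D 0.004614084266330254 elev 76.4 off [0.0229 0.0035 0.0952]
```

Call:
jog_arm:
  offsets: {"sx":[0.008, 0.008, 0.0085, 0, 0], "sy":[0, 0, 0, 0, 0], "sz":[-0.0016, -0.001, -0.0003, 0, 0], "yaw":[0, 0, 0, 0, 0]}

```text
time: 9.62
tool_pos: [0.53, -0.068, 0.1235]
tcp_rot: [0.192, -3.133, -0.001]
wrist_force: [-0.4, -0.1, -1.0]
width: 0.149
grip_force: 26.0
```

```bash
python3 - <<'E'
from h import *
s=bot.read_state();g=s["tool_pos"]+[0,0,bot.hold_point_z]
print("vertical end would be at",proj("side",g-[0,0,.098]),g)
mosaic("pics/s7.png","side",(225,140,60,75,8))
E
```

```text
vertical end would be at [255.66602798 200.98064915] [ 0.53001847 -0.06797883  0.14223861]
```

View pics/s7.png

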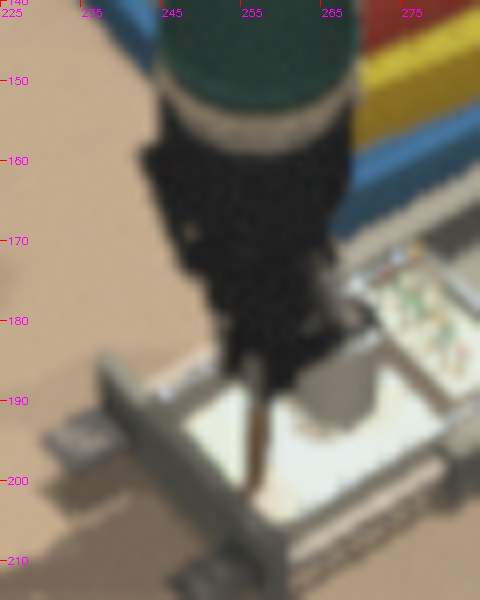

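The brush now stands vertical in the grip: its end reads (256.4,201.4) against a predicted (255.7,201). That was my tenth view, so from here I'll measure with image code and force only. Next I'll refine the cup position against the saved rim extents while lifting clear.

Call:
jog_arm:
  offsets: {"sx":[0, 0, 0], "sy":[0, 0, 0], "sz":[-0.025, -0.025, 0], "yaw":[0, 0, 0]}

```text
time: 10.05
tool_pos: [0.5326, -0.0683, 0.1759]
tcp_rot: [-0.192, 3.133, -0.001]
wrist_force: [-0.0, 1.5, -0.2]
width: 0.147
grip_force: 26.0
```

```bash
python3 - <<'E'
from h import *
t=np.linspace(0,2*np.pi,90)
for p in((.600,-.0215),(.598,-.0205),(.601,-.0225)):
    for n,r in(("side",.0195),("top",.016),("top",.0195)):
        q=np.array([proj(n,[p[0]+r*np.cos(a),p[1]+r*np.sin(a),.071]) for a in t]);print(p,n,r,q.min(0).round(1),q.max(0).round(1))
# brightness profiles in initial side / top images through the cup rim
for n in("side","top"):
    im=cv2.cvtColor(cv2.resize(cv2.imread(f"pics/{n}0.png"),(512,384),interpolation=cv2.INTER_AREA),cv2.COLOR_BGR2GRAY)
    if n=="side":
        for v in range(172,188):print(v,im[v,257:278].tolist())
    else:
        for v in range(152,174):print(v,im[v,243:264].tolist())
E
```

```text
(0.6, -0.0215) side 0.0195 [260.7 174.7] [271.9 183.4]
(0.6, -0.0215) top 0.016 [247.6 156.4] [257.5 166.1]
(0.6, -0.0215) top 0.0195 [246.5 155.4] [258.6 167.2]
(0.598, -0.0205) side 0.0195 [260.1 174.7] [271.3 183.4]
(0.598, -0.0205) top 0.016 [247.3 157. ] [257.2 166.7]
(0.598, -0.0205) top 0.0195 [246.2 156. ] [258.3 167.8]
(0.601, -0.0225) side 0.0195 [261.1 174.8] [272.3 183.5]
(0.601, -0.0225) top 0.016 [247.9 156.1] [257.8 165.8]
(0.601, -0.0225) top 0.0195 [246.8 155.1] [258.9 166.8]
172 [164, 163, 163, 160, 149, 126, 116, 126, 143, 153, 159, 160, 157, 145, 133, 126, 131, 154, 147, 132, 138]
173 [163, 163, 163, 161, 151, 147, 151, 159, 163, 162, 158, 151, 145, 135, 128, 128, 129, 131, 132, 135, 149]
174 [163, 163, 163, 159, 153, 157, 163, 164, 165, 161, 149, 144, 155, 150, 138, 122, 115, 119, 132, 153, 175]
175 [162, 163, 160, 149, 149, 159, 167, 169, 173, 166, 148, 151, 174, 164, 140, 127, 131, 135, 141, 158, 178]
176 [161, 163, 157, 
[... 2976 characters left out ...]
 173, 146, 111, 81, 106, 174, 218, 231, 232, 232, 232]
168 [215, 223, 231, 231, 193, 116, 80, 83, 87, 88, 87, 82, 76, 85, 126, 168, 209, 230, 232, 231, 232]
169 [181, 199, 229, 233, 215, 163, 104, 88, 80, 77, 77, 78, 87, 126, 168, 199, 222, 231, 231, 231, 232]
170 [165, 193, 228, 233, 229, 199, 146, 136, 129, 119, 119, 126, 140, 169, 199, 222, 230, 231, 232, 232, 231]
171 [160, 201, 229, 233, 231, 218, 184, 173, 172, 165, 169, 177, 185, 192, 213, 231, 232, 232, 231, 231, 231]
172 [172, 215, 230, 232, 231, 229, 216, 200, 191, 184, 188, 192, 202, 212, 223, 232, 232, 231, 231, 231, 232]
173 [178, 223, 231, 231, 231, 232, 231, 228, 221, 211, 210, 211, 222, 229, 231, 232, 231, 231, 231, 232, 232]
```

```bash
python3 - <<'E'
from h import *
a=cv2.imread("pics/side0.png");b=cv2.resize(bot.read_camera("side")[:,:,::-1],(800,600),interpolation=cv2.INTER_CUBIC)
cv2.imwrite("pics/side8.png",b)
k=800/512
for (x,y,w,h) in((229,183,16,20),(244,205,20,14)):
    X,Y,W,H=[int(v*k) for v in(x,y,w,h)]
    t=a[Y:Y+H,X:X+W];r=b[Y-12:Y+H+12,X-12:X+W+12]
    t,r=[cv2.resize(z,None,fx=4,fy=4,interpolation=cv2.INTER_CUBIC) for z in(t,r)]
    m=cv2.matchTemplate(r,t,cv2.TM_CCOEFF_NORMED);_,v,_,l=cv2.minMaxLoc(m);print(v,(np.array(l)-48)/4/k)
p=np.array([.49,-.045,.0345]);print("px per 5mm out:",proj("side",p-np.array([.9925,.122,0])*.005)-proj("side",p))
go([.598,-.021,.1759],97)
E
```

```text
0.9793775081634521 [-0.16  0.16]
0.7685074210166931 [-0.8  0. ]
px per 5mm out: [-1.17451988  0.70972471]
t 10.1 tcp [ 0.5316 -0.0681  0.1744] need [-0.0716  0.0386 -0.0015]
y az 97.01 turn 0.0001
```

Call:
jog_arm:
  offsets: {"sx":[-0.036, -0.0356, 0, 0, 0], "sy":[0.0193, 0.0193, 0, 0, 0], "sz":[0, 0, 0, 0.015, 0], "yaw":[0, 0, 0, 0, 0]}

```text
time: 10.72
tool_pos: [0.5949, -0.0214, 0.1561]
tcp_rot: [0.191, -3.13, -0.001]
wrist_force: [0.5, 0.3, -0.7]
width: 0.152
grip_force: 26.0
```

Call:
jog_arm:
  offsets: {"sx":[0, 0, 0], "sy":[0, 0, 0], "sz":[0.012, 0.012, 0], "yaw":[0, 0, 0]}

```text
time: 11.1
tool_pos: [0.5965, -0.0211, 0.1336]
tcp_rot: [0.191, -3.133, -0.001]
wrist_force: [0.5, 0.5, -0.1]
width: 0.145
grip_force: 26.0
```

Call:
jog_arm:
  offsets: {"sx":[0, 0, 0], "sy":[0, 0, 0], "sz":[0.012, 0.012, 0], "yaw":[0, 0, 0]}

```text
time: 11.48
tool_pos: [0.5966, -0.0209, 0.1096]
tcp_rot: [0.192, -3.133, -0.001]
wrist_force: [-0.1, 0.4, -1.4]
width: 0.147
grip_force: 26.0
```

```bash
python3 -c "
from h import *
go([.598,-.021,.098],97)"
```

```text
t 11.47 tcp [ 0.5966 -0.0209  0.1096] need [-0.0014 -0.0003  0.0116]
y az 97.0 turn 0.0001
```

Call:
jog_arm:
  offsets: {"sx":[0, 0], "sy":[0, 0], "sz":[0.008, 0], "yaw":[0, 0]}

```text
time: 11.72
tool_pos: [0.5975, -0.021, 0.1027]
tcp_rot: [0.192, -3.135, -0.0]
wrist_force: [-0.6, -0.6, -0.5]
width: 0.145
grip_force: 26.0
```

```bash
python3 - <<'E'
from h import *
s=bot.read_state();im=bot.read_camera("side");p=s["tool_pos"]
for z in(.092,.088,.084,.08,.076,.071,.066,.06,.055,.05,.04,.03):
    q=proj("side",[p[0],p[1],z]);u,v=q.round().astype(int);print(z,q.round(1),[im[v,u+i].tolist() for i in(-4,-2,-1,0,1,2,4)])
E
```

```text
0.092 [265.7 175.3] [[162, 159, 143], [152, 148, 133], [121, 119, 107], [96, 94, 84], [78, 75, 68], [53, 50, 48], [70, 69, 62]]
0.088 [265.7 176.1] [[151, 148, 133], [143, 138, 122], [112, 106, 95], [98, 93, 83], [84, 80, 72], [65, 61, 52], [125, 122, 109]]
0.084 [265.7 176.8] [[130, 127, 113], [123, 119, 105], [107, 102, 89], [100, 91, 79], [96, 84, 71], [97, 85, 68], [147, 142, 127]]
0.08 [265.7 177.5] [[127, 121, 108], [118, 112, 101], [108, 99, 86], [100, 85, 67], [101, 83, 60], [109, 94, 71], [127, 122, 108]]
0.076 [265.6 178.3] [[127, 121, 108], [118, 112, 101], [108, 99, 86], [100, 85, 67], [101, 83, 60], [109, 94, 71], [127, 122, 108]]
0.071 [265.6 179.2] [[138, 131, 117], [118, 114, 101], [107, 97, 82], [98, 81, 60], [101, 82, 57], [104, 87, 68], [121, 116, 103]]
0.066 [265.6 180.1] [[139, 133, 119], [119, 113, 101], [107, 97, 83], [98, 80, 60], [100, 78, 55], [101, 83, 65], [118, 114, 100]]
0.06 [265.5 181.2] [[129, 123, 110], [120, 115, 102], [108, 97, 82], [98, 78, 58], [99, 78, 55], [100, 84, 66], [119, 113, 101]]
0.055 [265.5 182.1] [[117, 111, 100], [126, 121, 108], [114, 104, 88], [104, 88, 69], [103, 84, 64], [106, 93, 77], [125, 120, 106]]
0.05 [265.5 183. ] [[119, 115, 102], [120, 115, 103], [128, 122, 108], [123, 116, 101], [118, 108, 93], [117, 106, 90], [125, 118, 105]]
0.04 [265.4 184.7] [[177, 174, 156], [122, 118, 105], [121, 117, 104], [125, 120, 107], [127, 122, 108], [128, 123, 108], [126, 120, 107]]
0.03 [265.4 186.5] [[174, 172, 155], [121, 117, 104], [122, 116, 104], [124, 120, 108], [126, 121, 108], [130, 122, 110], [125, 120, 108]]
```

The brown ends at the cup's near rim (row 183) and the cup wall shows below it, so the brush is inside. I'll lower it to the floor and release.

Call:
jog_arm:
  offsets: {"sx":[0, 0, 0, 0, 0], "sy":[0, 0, 0, 0, 0], "sz":[0.004, 0, 0.002, 0, 0], "yaw":[0, 0, 0, 0, 0]}

```text
time: 12.4
tool_pos: [0.598, -0.021, 0.0974]
tcp_rot: [-0.192, 3.136, -0.0]
wrist_force: [-0.4, 0.8, 0.7]
width: 0.146
grip_force: 26.0
```

Call:
jog_arm:
  offsets: {"sx":[0, 0, 0, 0, 0], "sy":[0, 0, 0, 0, 0], "sz":[0, 0, 0, 0, 0], "yaw":[0, 0, 0, 0, 0]}
  jaw: 0.7

```text
time: 13.02
tool_pos: [0.5979, -0.021, 0.0974]
tcp_rot: [-0.192, 3.136, 0.0]
wrist_force: [0.4, -0.4, -1.2]
width: 0.7
grip_force: 0.0
```

Call:
jog_arm:
  offsets: {"sx":[0, 0, 0, 0, 0], "sy":[0, 0, 0, 0, 0], "sz":[-0.03, -0.04, -0.04, -0.03, 0], "yaw":[0, 0, 0, 0, 0]}

```text
time: 13.65
tool_pos: [0.6001, -0.0212, 0.2411]
tcp_rot: [-0.191, 3.129, -0.001]
wrist_force: [1.2, -0.2, -0.7]
width: 0.702
grip_force: 0.0
```

```bash
python3 - <<'E'
from h import *
im=bot.read_camera("side");a=cv2.cvtColor(cv2.resize(cv2.imread("pics/side0.png"),(512,384),interpolation=cv2.INTER_AREA),cv2.COLOR_BGR2RGB)
d=np.abs(im.astype(int)-a).sum(2)
m=(im[:,:,0].astype(int)-im[:,:,2]>28)&(d>40)
for v in range(140,186):
    x=np.nonzero(m[v,245:290])[0]+245;print(v,x.tolist())
go([.49,-.045,.1],97)
E
```

```text
140 [272]
141 [272, 284]
142 [284, 285]
143 [283, 284]
144 [272, 281, 282]
145 [272, 280, 281]
146 [272, 279]
147 [272, 279]
148 [272, 279]
149 [272, 278]
150 [272, 277]
151 [273, 275, 276]
152 [274]
153 []
154 []
155 []
156 []
157 []
158 [268]
159 [267, 268]
160 []
161 []
162 []
163 []
164 []
165 []
166 [267, 268]
167 []
168 [267, 268]
169 [267, 268]
170 [267, 268, 277]
171 [267, 268, 277]
172 [266, 267, 268]
173 [267, 268]
174 [267, 268]
175 [267]
176 [267, 268]
177 [266, 267, 268, 279]
178 [266, 267, 268]
179 [266, 267, 268, 275]
180 [266, 267, 268, 275, 279]
181 [252, 253, 266, 267, 268, 275, 277]
182 [251, 252, 253, 266, 267, 268]
183 [249, 250, 251, 267, 277, 278]
184 [247, 248, 249, 278]
185 [246, 247, 280, 288]
t 13.7 tcp [ 0.5988 -0.0211  0.2387] need [ 0.1113 -0.0104  0.1384]
y az 97.0 turn 0.0001
```

The brush stands almost upright (columns 266–268, rows 158–183). Now I'll close the fingers and go to the left lever first.

Call:
jog_arm:
  offsets: {"sx":[0.05, 0.05, 0.012, 0, 0], "sy":[0, 0, 0.018, 0.018, 0], "sz":[0, 0, 0, 0, 0], "yaw":[0, 0, 0, 0, 0]}
  jaw: 0

```text
time: 14.32
tool_pos: [0.483, 0.0026, 0.2371]
tcp_rot: [-0.196, 3.135, 0.0]
wrist_force: [0.2, -0.5, 0.4]
width: 0.0
grip_force: 0.0
```

```bash
python3 - <<'E'
from h import *
go([.4838,.0014,.045],97)
E
```

```text
t 14.32 tcp [0.483  0.0026 0.2371] need [-0.0006 -0.0013  0.1921]
y az 97.14 turn 0.0024
```

Call:
jog_arm:
  offsets: {"sx":[0, 0, 0, 0, 0], "sy":[0, 0, 0, -0.001, 0], "sz":[0.05, 0.05, 0.05, 0.04, 0], "yaw":[0, 0, 0, 0, 0]}

```text
time: 14.95
tool_pos: [0.4798, 0.0004, 0.0438]
tcp_rot: [0.192, -3.127, -0.001]
wrist_force: [-0.1, 0.4, 0.5]
width: 0.002
grip_force: 0.0
```

Call:
jog_arm:
  offsets: {"sx":[0, 0], "sy":[0, 0], "sz":[0.006, 0], "yaw":[0, 0]}

```text
time: 15.2
tool_pos: [0.4843, 0.0001, 0.0429]
tcp_rot: [-0.192, 3.133, -0.001]
wrist_force: [-0.7, -0.2, 1.4]
width: 0.001
grip_force: 0.0
```

Call:
jog_arm:
  offsets: {"sx":[0, 0], "sy":[0, 0], "sz":[0.005, 0], "yaw":[0, 0]}

```text
time: 15.45
tool_pos: [0.4828, 0.0001, 0.0368]
tcp_rot: [-0.192, 3.135, -0.0]
wrist_force: [0.4, 0.1, -0.1]
width: 0.001
grip_force: 0.0
```

Call:
jog_arm:
  offsets: {"sx":[0, 0], "sy":[0, 0], "sz":[0.005, 0], "yaw":[0, 0]}

```text
time: 15.7
tool_pos: [0.4831, 0.0, 0.0318]
tcp_rot: [-0.192, 3.135, -0.0]
wrist_force: [-0.0, 0.2, 4.6]
width: 0.001
grip_force: 2.2
```

Call:
jog_arm:
  offsets: {"sx":[0, 0, 0], "sy":[0, 0, 0], "sz":[0.004, 0, 0], "yaw":[0, 0, 0]}

```text
time: 16.08
tool_pos: [0.4836, 0.0001, 0.0285]
tcp_rot: [-0.192, 3.134, -0.0]
wrist_force: [-0.5, 0.7, 7.1]
width: 0.001
grip_force: 3.5
```

Call:
jog_arm:
  offsets: {"sx":[-0.004, 0], "sy":[0, 0], "sz":[0, 0], "yaw":[0, 0]}

```text
time: 16.32
tool_pos: [0.4877, 0.0005, 0.0285]
tcp_rot: [-0.192, 3.134, -0.0]
wrist_force: [-1.2, -0.4, 6.5]
width: -0.006
grip_force: 3.3
```

Call:
jog_arm:
  offsets: {"sx":[-0.003, 0], "sy":[0, 0], "sz":[0, 0], "yaw":[0, 0]}

```text
time: 16.58
tool_pos: [0.4906, 0.0009, 0.0284]
tcp_rot: [-0.192, 3.134, -0.0]
wrist_force: [-1.2, 0.4, 6.4]
width: 0.001
grip_force: 3.6
```

Call:
jog_arm:
  offsets: {"sx":[-0.003, 0], "sy":[0, 0], "sz":[0, 0], "yaw":[0, 0]}

```text
time: 16.82
tool_pos: [0.4917, 0.001, 0.0283]
tcp_rot: [0.192, -3.133, 0.0]
wrist_force: [-6.1, -1.0, 13.1]
width: -0.004
grip_force: 6.7
```

The panel is contacted at x≈0.492 with the left lever down. I'll push a few mm at a time and watch the force.

Call:
jog_arm:
  offsets: {"sx":[-0.003, 0], "sy":[0, 0], "sz":[0, 0], "yaw":[0, 0]}

```text
time: 17.08
tool_pos: [0.4921, 0.0011, 0.0281]
tcp_rot: [0.192, -3.128, 0.001]
wrist_force: [-12.6, -3.0, 18.6]
width: -0.002
grip_force: 11.2
```

Call:
jog_arm:
  offsets: {"sx":[-0.002, 0], "sy":[0, 0], "sz":[0, 0], "yaw":[0, 0]}

```text
time: 17.32
tool_pos: [0.4923, 0.0012, 0.0279]
tcp_rot: [0.192, -3.124, 0.001]
wrist_force: [-17.1, -3.4, 25.5]
width: 0.001
grip_force: 14.1
```

Call:
jog_arm:
  offsets: {"sx":[-0.002, 0], "sy":[0, 0], "sz":[0, 0], "yaw":[0, 0]}

```text
time: 17.58
tool_pos: [0.4925, 0.0012, 0.0278]
tcp_rot: [0.192, -3.12, 0.001]
wrist_force: [-21.3, -4.2, 28.4]
width: -0.002
grip_force: 17.1
```

The tray stops dead at 0.4925 and the force climbs to about 20 N, so the left lever isn't the one. I'll back off and try the right.

Call:
jog_arm:
  offsets: {"sx":[0.006, 0.006, 0, 0, 0], "sy":[0, 0, 0, -0.047, -0.047], "sz":[0, 0, -0.03, -0.01, 0], "yaw":[0, 0, 0, 0, 0]}

```text
time: 18.2
tool_pos: [0.5, -0.0934, 0.0686]
tcp_rot: [-0.195, 3.133, -0.001]
wrist_force: [0.2, 0.4, -0.2]
width: -0.001
grip_force: 0.0
```

```bash
python3 -c "
from h import *
go([.4952,-.0918,.0368],97)"
```

```text
t 18.2 tcp [ 0.5    -0.0934  0.0686] need [0.0046 0.0022 0.0318]
y az 97.11 turn 0.0019
```

Call:
jog_arm:
  offsets: {"sx":[0.005, 0, 0, 0, 0], "sy":[0.002, 0, 0, 0, 0], "sz":[0.015, 0.015, 0.004, 0.004, 0], "yaw":[0, 0, 0, 0, 0]}

```text
time: 18.82
tool_pos: [0.4932, -0.0902, 0.0291]
tcp_rot: [0.193, -3.134, -0.001]
wrist_force: [-2.0, 2.0, 3.1]
width: -0.001
grip_force: 1.8
```

Call:
jog_arm:
  offsets: {"sx":[0, 0, 0], "sy":[0, 0, 0], "sz":[0.002, 0, 0], "yaw":[0, 0, 0]}

```text
time: 19.2
tool_pos: [0.494, -0.0911, 0.0277]
tcp_rot: [-0.192, 3.135, 0.0]
wrist_force: [-1.9, 1.9, 3.3]
width: 0.003
grip_force: 2.0
```

Call:
jog_arm:
  offsets: {"sx":[-0.004, 0], "sy":[0, 0], "sz":[0, 0], "yaw":[0, 0]}

```text
time: 19.45
tool_pos: [0.4983, -0.0908, 0.0276]
tcp_rot: [-0.192, 3.135, -0.0]
wrist_force: [-0.9, 2.9, 3.9]
width: -0.003
grip_force: 2.1
```

Call:
jog_arm:
  offsets: {"sx":[-0.003, 0], "sy":[0, 0], "sz":[0, 0], "yaw":[0, 0]}

```text
time: 19.7
tool_pos: [0.5012, -0.0904, 0.0275]
tcp_rot: [-0.192, 3.135, -0.0]
wrist_force: [-1.3, 2.6, 3.1]
width: 0.001
grip_force: 2.1
```

Call:
jog_arm:
  offsets: {"sx":[-0.003, 0], "sy":[0, 0], "sz":[0, 0], "yaw":[0, 0]}

```text
time: 19.95
tool_pos: [0.5041, -0.09, 0.0275]
tcp_rot: [-0.192, 3.135, -0.0]
wrist_force: [-1.5, 2.6, 3.9]
width: 0.001
grip_force: 2.1
```

Call:
jog_arm:
  offsets: {"sx":[-0.003, 0], "sy":[0, 0], "sz":[0, 0], "yaw":[0, 0]}

```text
time: 20.2
tool_pos: [0.5071, -0.0897, 0.0275]
tcp_rot: [-0.192, 3.135, -0.0]
wrist_force: [-2.2, 2.8, 3.5]
width: -0.002
grip_force: 2.1
```

Call:
jog_arm:
  offsets: {"sx":[-0.003, 0], "sy":[0, 0], "sz":[0, 0], "yaw":[0, 0]}

```text
time: 20.45
tool_pos: [0.5101, -0.0893, 0.0275]
tcp_rot: [-0.192, 3.135, -0.0]
wrist_force: [-0.2, 2.7, 3.9]
width: -0.001
grip_force: 2.1
```

Call:
jog_arm:
  offsets: {"sx":[-0.003, 0], "sy":[0, 0], "sz":[0, 0], "yaw":[0, 0]}

```text
time: 20.7
tool_pos: [0.513, -0.0889, 0.0275]
tcp_rot: [-0.192, 3.135, -0.0]
wrist_force: [-1.4, 2.1, 3.3]
width: -0.0
grip_force: 2.1
```

```bash
cat >> h.py <<'E'
def tabshift(box=(229,183,16,20)):
    a=cv2.imread("pics/side0.png");b=cv2.resize(bot.read_camera("side")[:,:,::-1],(800,600),interpolation=cv2.INTER_CUBIC)
    k=800/512;X,Y,W,H=[int(v*k) for v in box]
    t=a[Y:Y+H,X:X+W];y0=Y-60;r=b[y0:Y+H+15,X-10:X+W+60]
    m=cv2.matchTemplate(r,t,cv2.TM_CCOEFF_NORMED);_,v,_,l=cv2.minMaxLoc(m);d=(np.array(l)-[10,60])/k
    print("tab match",round(v,3),"px shift",d.round(2),"mm in: ~%.1f"%(d[0]/.235))
E
python3 -c "
from h import *
tabshift()"
```

```text
tab match 0.778 px shift [ 6.4  -3.84] mm in: ~27.2
```

Call:
jog_arm:
  offsets: {"sx":[-0.005, -0.005, -0.005, -0.005, 0], "sy":[0, 0, 0, 0, 0], "sz":[0, 0, 0, 0, 0], "yaw":[0, 0, 0, 0, 0]}

```text
time: 21.38
tool_pos: [0.5338, -0.0864, 0.0277]
tcp_rot: [-0.192, 3.134, -0.0]
wrist_force: [0.2, 2.0, 3.5]
width: 0.004
grip_force: 2.0
```

```bash
python3 -c "
from h import *
tabshift()"
```

```text
tab match 0.775 px shift [11.52 -7.04] mm in: ~49.0
```

Call:
jog_arm:
  offsets: {"sx":[-0.007, -0.007, -0.006, 0], "sy":[0, 0, 0, 0], "sz":[0, 0, 0, 0], "yaw":[0, 0, 0, 0]}

```text
time: 21.92
tool_pos: [0.5538, -0.084, 0.0277]
tcp_rot: [-0.192, 3.134, -0.0]
wrist_force: [0.2, 0.8, 3.7]
width: 0.001
grip_force: 2.0
```

```bash
python3 -c "
from h import *
tabshift()"
```

```text
tab match 0.766 px shift [ 16.   -10.24] mm in: ~68.1
```

Call:
jog_arm:
  offsets: {"sx":[-0.005, -0.005, -0.004, 0], "sy":[0, 0, 0, 0], "sz":[0, 0, 0, 0], "yaw":[0, 0, 0, 0]}

```text
time: 22.48
tool_pos: [0.567, -0.0824, 0.0276]
tcp_rot: [-0.192, 3.134, -0.0]
wrist_force: [-0.0, 0.5, 3.7]
width: -0.001
grip_force: 2.0
```

Call:
jog_arm:
  offsets: {"sx":[-0.003, -0.003, 0], "sy":[0, 0, 0], "sz":[0, 0, 0], "yaw":[0, 0, 0]}

```text
time: 22.85
tool_pos: [0.5727, -0.0817, 0.0275]
tcp_rot: [-0.192, 3.135, -0.0]
wrist_force: [-0.9, -0.6, 4.0]
width: -0.0
grip_force: 2.1
```

Call:
jog_arm:
  offsets: {"sx":[-0.002, -0.002, 0], "sy":[0, 0, 0], "sz":[0, 0, 0], "yaw":[0, 0, 0]}

```text
time: 23.22
tool_pos: [0.5757, -0.0811, 0.0271]
tcp_rot: [0.192, -3.135, -0.0]
wrist_force: [-3.0, -2.0, 2.9]
width: 0.001
grip_force: 2.3
```

Call:
jog_arm:
  offsets: {"sx":[-0.002, 0], "sy":[0, 0], "sz":[0, 0], "yaw":[0, 0]}

```text
time: 23.48
tool_pos: [0.5772, -0.0807, 0.0269]
tcp_rot: [0.192, -3.134, -0.001]
wrist_force: [-4.9, -0.6, 3.5]
width: -0.004
grip_force: 2.6
```

Call:
jog_arm:
  offsets: {"sx":[-0.002, 0], "sy":[0, 0], "sz":[0, 0], "yaw":[0, 0]}

```text
time: 23.72
tool_pos: [0.5787, -0.0804, 0.027]
tcp_rot: [0.192, -3.133, -0.001]
wrist_force: [-6.0, -1.5, 5.1]
width: 0.002
grip_force: 3.6
```

Call:
jog_arm:
  offsets: {"sx":[-0.002, 0], "sy":[0, 0], "sz":[0, 0], "yaw":[0, 0]}

```text
time: 23.98
tool_pos: [0.5789, -0.0804, 0.0268]
tcp_rot: [0.192, -3.129, -0.001]
wrist_force: [-11.1, -1.8, 9.4]
width: -0.001
grip_force: 6.2
```

```bash
python3 -c "
from h import *
tabshift()"
```

```text
tab match 0.778 px shift [17.92  9.6 ] mm in: ~76.3
```

The tray has stopped with the force rising at x=0.5787, about 90 mm in. I'll ease off, let the lever up, and check by pushing gently on the panel above the lever.

Call:
jog_arm:
  offsets: {"sx":[0.002, 0, 0, 0], "sy":[0, 0, 0, 0], "sz":[0, -0.01, -0.01, 0], "yaw":[0, 0, 0, 0]}

```text
time: 24.52
tool_pos: [0.5822, -0.0807, 0.0492]
tcp_rot: [-0.192, 3.131, -0.001]
wrist_force: [0.4, -0.1, 0.1]
width: 0.002
grip_force: 0.0
```

Call:
jog_arm:
  offsets: {"sx":[-0.003, 0, -0.002, 0], "sy":[0, 0, 0, 0], "sz":[0, 0, 0, 0], "yaw":[0, 0, 0, 0]}

```text
time: 25.02
tool_pos: [0.5851, -0.08, 0.0471]
tcp_rot: [0.192, -3.135, -0.0]
wrist_force: [0.5, -0.2, -0.6]
width: -0.002
grip_force: 0.0
```

Call:
jog_arm:
  offsets: {"sx":[-0.002, 0, 0], "sy":[0, 0, 0], "sz":[0, 0, 0], "yaw":[0, 0, 0]}

```text
time: 25.4
tool_pos: [0.587, -0.0798, 0.0474]
tcp_rot: [0.192, -3.136, 0.0]
wrist_force: [0.1, -0.5, -0.7]
width: 0.001
grip_force: 0.0
```

```bash
python3 -c "
from h import *
tabshift((231,186,10,14))"
```

```text
tab match 0.971 px shift [ 20.48 -11.52] mm in: ~87.1
```

Call:
jog_arm:
  offsets: {"sx":[-0.002, 0, 0], "sy":[0, 0, 0], "sz":[0, 0, 0], "yaw":[0, 0, 0]}

```text
time: 25.82
tool_pos: [0.589, -0.0795, 0.0474]
tcp_rot: [0.192, -3.136, -0.0]
wrist_force: [-0.6, -0.3, -0.1]
width: -0.004
grip_force: 0.0
```

Call:
jog_arm:
  offsets: {"sx":[-0.002, 0, 0], "sy":[0, 0, 0], "sz":[0, 0, 0], "yaw":[0, 0, 0]}

```text
time: 26.2
tool_pos: [0.591, -0.0793, 0.0474]
tcp_rot: [0.192, -3.136, 0.0]
wrist_force: [0.6, 0.1, 0.2]
width: 0.003
grip_force: 0.0
```

Call:
jog_arm:
  offsets: {"sx":[-0.002, 0, 0], "sy":[0, 0, 0], "sz":[0, 0, 0], "yaw":[0, 0, 0]}

```text
time: 26.58
tool_pos: [0.593, -0.079, 0.0474]
tcp_rot: [0.192, -3.136, -0.0]
wrist_force: [0.5, 0.2, -0.0]
width: -0.0
grip_force: 0.0
```

```bash
python3 -c "
from h import *
tabshift((231,186,10,14))"
```

```text
tab match 0.972 px shift [ 20.48 -11.52] mm in: ~87.1
```

Call:
jog_arm:
  offsets: {"sx":[-0.002, 0, 0], "sy":[0, 0, 0], "sz":[0, 0, 0], "yaw":[0, 0, 0]}

```text
time: 27.0
tool_pos: [0.5933, -0.0789, 0.0472]
tcp_rot: [0.192, -3.132, -0.0]
wrist_force: [-5.1, -1.1, 3.5]
width: 0.004
grip_force: 2.5
```

Call:
jog_arm:
  offsets: {"sx":[-0.002, 0, 0], "sy":[0, 0, 0], "sz":[0, 0, 0], "yaw":[0, 0, 0]}

```text
time: 27.38
tool_pos: [0.5933, -0.0789, 0.0469]
tcp_rot: [0.192, -3.128, -0.0]
wrist_force: [-10.4, -1.2, 7.4]
width: 0.001
grip_force: 5.1
```

Call:
jog_arm:
  offsets: {"sx":[-0.002, 0, 0], "sy":[0, 0, 0], "sz":[0, 0, 0], "yaw":[0, 0, 0]}

```text
time: 27.75
tool_pos: [0.5933, -0.0788, 0.0467]
tcp_rot: [0.192, -3.124, -0.001]
wrist_force: [-15.6, -3.5, 10.9]
width: 0.003
grip_force: 7.7
```

```bash
python3 -c "
from h import *
tabshift((231,186,10,14))"
```

```text
tab match 0.973 px shift [ 20.48 -11.52] mm in: ~87.1
```

The tray stops dead at 0.5933, and 11 mm of half finger width puts the panel face at 0.604. That matches the predicted home position, so it's fully in. I'll retreat and check the brush.

Call:
jog_arm:
  offsets: {"sx":[0.02, 0.04, 0.04, 0, 0], "sy":[0, 0, 0, 0, 0], "sz":[0, 0, -0.03, -0.06, -0.06], "yaw":[0, 0, 0, 0, 0]}

```text
time: 28.42
tool_pos: [0.4985, -0.0904, 0.1983]
tcp_rot: [0.191, -3.135, -0.001]
wrist_force: [2.0, -0.8, 1.1]
width: -0.002
grip_force: 0.0
```

Call:
jog_arm:
  offsets: {"sx":[0, 0, 0, 0], "sy":[-0.04, -0.04, 0, 0], "sz":[0, 0, 0, 0], "yaw":[0, 0, 0, 0]}

```text
time: 28.92
tool_pos: [0.5092, -0.1695, 0.1971]
tcp_rot: [0.191, -3.135, -0.001]
wrist_force: [0.6, -0.9, -0.2]
width: -0.001
grip_force: 0.0
```

```bash
python3 - <<'E'
from h import *
tabshift((231,186,10,14))
c=np.array([.598,-.0208])+.089*np.array([.9925,.122])
for n in("side","top"):
    im=bot.read_camera(n)
    print(n,"rim",proj(n,[*c,.071]).round(1),"upright top",proj(n,[*c,.134]).round(1),proj(n,[*c,.175]).round(1))
    a=cv2.cvtColor(cv2.resize(cv2.imread(f"pics/{n}0.png"),(512,384),interpolation=cv2.INTER_AREA),cv2.COLOR_BGR2RGB).astype(int)
    m=(im[:,:,0].astype(int)-im[:,:,2]>30)&(np.abs(im-a).sum(2)>60)
    q=proj(n,[*c,.1]).astype(int)
    sub=m[q[1]-28:q[1]+22,q[0]-25:q[0]+25].astype(np.uint8)
    k,l,st,ce=cv2.connectedComponentsWithStats(sub)
    for i in range(1,k):
        if st[i,4]>8: print((st[i,:4]+[q[0]-25,q[1]-28,0,0]).tolist(),st[i,4])
s=bot.read_state();print(s["time"],s["wrist_force"])
E
```

```text
tab match 0.77 px shift [ 19.2  -10.24] mm in: ~81.7
side rim [285.4 167.4] upright top [286.4 155.4] [287.1 147.2]
[287, 145, 10, 26] 51
[263, 163, 14, 2] 14
top rim [248.4 135.6] upright top [247.9 129.2] [247.6 124.6]
[244, 114, 5, 4] 13
[247, 124, 3, 16] 35
29.075 [ 0.58559688 -0.23366115  0.63627844]
```

Call:
jog_arm:
  offsets: {"sx":[0.03, 0.03, 0, 0, 0], "sy":[-0.05, -0.05, -0.05, 0, 0], "sz":[-0.03, -0.03, 0, 0, 0], "yaw":[0, 0, 0, 0, 0]}

```text
time: 29.7
tool_pos: [0.4702, -0.3199, 0.2539]
tcp_rot: [0.192, -3.135, -0.003]
wrist_force: [0.0, 0.8, -0.3]
width: 0.001
grip_force: 0.0
```

```bash
python3 -c "
from h import *
tabshift((231,186,10,14));tabshift();tabshift((229,186,10,14));tabshift((246,205,14,13))
s=bot.read_state();print(s['tool_pos'],proj('side',s['tool_pos']))
im=bot.read_camera('top')
cv2.imwrite('pics/top9.png',im[:,:,::-1])
# panel front edge in top view along tray midline (z=.06): brightness profile
for lat in(-.02,.03):
  p0=np.array([.598,-.0317])+lat*np.array([-.122,.9925])
  for k in range(-12,14,2):
    q=proj('top',[*(p0+k/1000*np.array([.9925,.122])),.06]);print(lat,k,q.round(1),im[int(round(q[1])),int(round(q[0]))].tolist())
"
```

```text
tab match 0.967 px shift [ 20.48 -11.52] mm in: ~87.1
tab match 0.951 px shift [ 20.48 -11.52] mm in: ~87.1
tab match 0.96 px shift [ 20.48 -12.16] mm in: ~87.1
tab match 0.705 px shift [ 16.64 -16.64] mm in: ~70.8
[ 0.47047341 -0.31957736  0.25422077] [283.9938602  228.89496339]
-0.02 -12 [262.4 165.3] [57, 51, 48]
-0.02 -10 [262.3 164.7] [57, 51, 48]
-0.02 -8 [262.2 164.1] [44, 44, 41]
-0.02 -6 [262.1 163.5] [46, 46, 43]
-0.02 -4 [262.  162.9] [46, 46, 43]
-0.02 -2 [261.9 162.3] [146, 144, 134]
-0.02 0 [261.8 161.7] [146, 144, 134]
-0.02 2 [261.7 161.1] [184, 180, 170]
-0.02 4 [261.7 160.5] [184, 180, 170]
-0.02 6 [261.6 159.9] [185, 185, 185]
-0.02 8 [261.5 159.3] [217, 226, 237]
-0.02 10 [261.4 158.8] [217, 226, 237]
-0.02 12 [261.3 158.2] [233, 239, 249]
0.03 -12 [247.1 167.5] [52, 49, 45]
0.03 -10 [247.  166.9] [52, 49, 45]
0.03 -8 [246.9 166.3] [46, 44, 42]
0.03 -6 [246.9 165.7] [46, 44, 42]
0.03 -4 [246.8 165.1] [46, 44, 42]
0.03 -2 [246.7 164.5] [46, 44, 42]
0.03 0 [246.6 163.9] [144, 141, 132]
0.03 2 [246.5 163.3] [180, 177, 166]
0.03 4 [246.4 162.7] [187, 182, 171]
0.03 6 [246.3 162.1] [188, 191, 197]
0.03 8 [246.3 161.5] [188, 191, 197]
0.03 10 [246.2 161. ] [222, 229, 241]
0.03 12 [246.1 160.4] [233, 239, 248]
```

The tray is home, with the panel edge within about 1–2 mm of prediction. The brush is standing in the cup and the arm is clear.

```bash
python3 -c "
from workcell import bot
print(bot.finish_job())"
```

```text
the job is handed in; nothing more can be done
None
```

The brush is standing handle down in its cup and the tray is fully home, freed with the right lever (pressing the left, the tray stayed locked; I stopped at about 21 N); the job is handed in, with no verdict returned.

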